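# Seat and lock the specimen carousel of a classroom microscope

## Robot

A 7-joint arm with a two-finger parallel gripper is mounted at the origin on the work surface. World frame = base frame: x ahead of the robot, y to its left, z up, the work surface at z = 0. Lengths are in m, angles in rad, forces in N, time in s.
With the tool pointing down it reaches from about 0.35 to 0.9 m from the base axis. Payload 8.1 kg.
Tool frame: the origin (TCP) lies at the very end of the fingers, on their centre line; the grasp point (between the pads) lies 19 mm behind it (grip_point_offset is the distance from the TCP to the grasp point, in m); z points along the fingers, x is the direction in which the jaws open and shut, and the axes are right-handed (so a half turn about z gives the same grasp; the last joint's range is limited). The gripper opens to 92 mm and grips with 3 to 60 N. Pads are 19 mm wide; open, the fingers measure 130 mm over their backs; the gripper's body (75 mm by 190 mm) begins 47 mm behind the grasp point.
Start: joints at [-1.325, 0.434, 0.025, 1.573, -0.012, 1.134, -0.075], TCP at [0.214, 0.587, 0.227] pointing down, gripper open.
Joint ranges: [-2.62, 2.62], [-0.44, 2.09], [-1.27, 1.32], [0.08, 2.57], [-1.32, 4.46], [0.12, 2], [-2.74, 2.74]. Speed limits (rad/s): [2.22, 2.22, 3.01, 3.01, 3.14, 3.14, 3.14].

## Interface

Orientations are given as a rotation vector (axis times angle).
In Python, from cell import observe, get_image, camera_model, sign_off, grip_point_offset gives the robot as it stands.
- The arm moves only by the tool play_rows, never from a script. Its argument "rows" is a list of rows, each a list of 7 numbers: the shift along the tool's x, y, z as a fraction of full scale, then the turn, a rotation vector about the tool's x, y, z as a fraction of full scale, then the closure, from -1 (fully open) to 1 (shut). A call has 1 to 5 rows; each row shifts and turns the pose as measured when the row begins, along the tool's axes as they then stand; what a row does not reach is not made up. Full scale, the value 1, is 0.15 m for a shift and 0.5 rad for a turn. A row lasts 1/10 s, in which the tool goes at most 50 mm and 8.59 degrees, less where a joint would pass 70% of its speed; a pose out of reach is approached as far as the arm can. A call with a number of a shift or a turn outside -1 to 1 is refused whole. A call with a gripper value outside its range is refused whole. The fingers move at their own pace and stop on an object; "force" is the grip in N (left out, the last holds). Time passes only in rows, so rows that do not move let the fingers close. It gives the time, the measured TCP pose, the force and the opening at its end, in the units of the state.
- observe(): the state, without advancing time (a new reading comes with each control period).
- get_image(name): name is "scene" or "top"; returns the picture (420x560x3 uint8, blue, green, red); there is no depth.
- camera_model(name): a dict with "K" (3x3 intrinsics, pixels), "dist" ([k1, k2, p1, p2, k3] as OpenCV has them; the pictures are not rectified), "R" (3x3) and "t" (3): a world point X has camera coordinates R X + t. Camera axes: x right, y down, z forward; pixel columns grow to the right and rows downward; lengths in m; the calibration is good to about 2 mm. A picture is of the moment at which its call begins. camera_model takes no time and is no camera call.
- sign_off(): hands the job in, once; it reports no verdict.
The state is a dict: "clock": time; "joints": joint angles; "dq": joint speeds; "joint_efforts": joint torques, N m; "position": TCP position; "ee_rot": TCP orientation; "force": force on the tool from outside, world axes, zero at the start; "ft_torque": the same for the moment, N m; "width": opening from 0.0 (shut) to 1.0 (fully open).
Only numpy, scipy, OpenCV 4.12 (cv2) and the standard library are available. Lean on these libraries where they do the work, as an engineer would, in place of code of your own. Each camera call takes 0.05 s, during which the arm holds its last target.

## Task

The specimen carousel sits high on the microscope's spindle because its slots miss the drive lugs. Turn it, without lifting it, until it drops fully home on the spindle, then press down the latch's lock tab and slide the latch all the way in over the disc so that it locks. Leave everything else on the bench where it stands.

Things in the scene. Friction and masses are not known exactly. Their poses are not given: they have to be found in the camera images.
- unit: Microscope base fixed on the bench: white casing spanning x -100 to +110 and y -195 to +165 mm in its own frame, top 50 mm above the bench. Origin on the bench under the spindle axis, z up. On it a grey round seat 156 mm across, top at 56 mm; the carousel belongs flat on this seat. Latch and rail lie on the -y side, 96 to 191 mm from the axis, rail walls up to 84 mm.
- spindle_top (a point): Top centre of the upright steel spindle, 25 mm thick, 108 mm above the bench. The carousel's bore is over it.
- lug_pointer (a point): Outer end, top edge, of the largest of three steel drive lugs, each 12 mm wide, tops at 68 mm (12 mm above the seat). This one lies in the unit's +x direction, 66 to 94 mm from the axis, so it shows beyond the carousel's rim as a pointer. The others: at 120 degrees counter-clockwise, 36 to 45 mm from the axis; at 240 degrees, 49 to 59 mm.
- column_foot (a point): Foot (centre, at 50 mm height) of the white column, 50 mm square, 135 mm from the axis at 60 degrees counter-clockwise from the unit's +x, one face towards the axis. It is fixed and rises to 310 mm; from its top the head, up to 390 mm high, reaches away from the spindle.
- carousel: Loose black disc 160 mm across, 10 mm thick, 0.3 to 0.5 kg, hub 38 mm thick up to 40 mm. Origin on its axis at the underside, z up. Its three slots fit the lugs only when its +x points along the unit's +x (within 2 degrees; one position per turn). Else it rests on the lug tops, origin at 68 mm; lined up it drops 12 mm onto the seat (origin at 56 mm) and then turns no further.
- notch (a point): Mouth, on the rim at the top face, of the one slot open at the rim: 18 mm wide, along the carousel's +x, from 61 mm out. The carousel drops when this notch is over the pointer lug. The other two slots are closed windows 18 mm wide, at 120 degrees (34 to 47 mm out) and 240 degrees (47 to 61 mm out).
- latch (a joint): Latch travel towards the spindle (unit's +y): 0 m open, as at the start, 0.036 m fully in. Slides with about 1 N once unlocked.
- tongue_tip (a point): Tip of the latch's steel tongue: 24 mm wide, underside 69, top 77 mm above the bench; 96 mm from the axis when open, 60 mm when fully in, then over the disc. It runs against the disc's edge if the carousel is still high.
- lock_tab (a joint): Downward travel of the sprung lock tab on the latch: 0 m up (locking), 0.008 m pressed to its stop. It must be pressed more than 0.005 m for the latch to leave either end and to slide freely; this takes 2 N at first, 6 N at the stop. Let go at either end, it springs up by itself.
- tab_pad (a point): Centre of the flat top of the lock tab, 100 mm above the bench when up; it rides with the latch, 153 mm from the axis when open, 117 mm when in, on the unit's -y side. Flat: 42 mm across the slide, 46 mm along it. At its spindle end a cross rib stands 12 mm above the flat, its face 23 mm from this point; it can be pushed against.
- post0 (a point): Top centre of an aluminium finger post of the carousel: 14 mm thick, 35 mm high above the disc's top face, 60 mm from the axis, 60 degrees counter-clockwise from the carousel's +x. The carousel can be pushed round by it, either way, with 2 to 4 N if pushed squarely along its arc; an oblique push loads the spindle and binds.
- post1 (a point): Top centre of an aluminium finger post of the carousel: 14 mm thick, 35 mm high above the disc's top face, 60 mm from the axis, 180 degrees counter-clockwise from the carousel's +x. The carousel can be pushed round by it, either way, with 2 to 4 N if pushed squarely along its arc; an oblique push loads the spindle and binds.
- post2 (a point): Top centre of an aluminium finger post of the carousel: 14 mm thick, 35 mm high above the disc's top face, 60 mm from the axis, 300 degrees counter-clockwise from the carousel's +x. The carousel can be pushed round by it, either way, with 2 to 4 N if pushed squarely along its arc; an oblique push loads the spindle and binds.
- wash_bottle: White bottle, 64 mm thick, 200 mm tall, standing on the bench; origin at the underside. Bystander.
- stain_jar: Amber jar, 48 mm thick, 70 mm tall, on the bench; origin at the underside. Bystander.
- beaker: Glass beaker, 72 mm wide, 100 mm tall, on the bench; origin at the underside. Bystander.
- slide_box: Wooden box 87 x 122 x 37 mm on the bench; origin at the underside. Bystander.
- objective_case: Round case, 36 mm thick, 52 mm tall, standing on top of the unit's casing (underside at 50 mm); origin at the underside. Bystander.
- petri_dish: Glass dish, 90 mm wide, 16 mm tall, on the bench; origin at the underside. Bystander.
- brush: Brush 170 mm long lying on the bench. Bystander.

How it is judged:
On the way, in this order (a step that is already met when the one before it is completed fails the run):
1. the carousel has dropped home over the drive lugs (z of carousel in the frame of unit below 0.0585 m and angle between the x axis of carousel and the x axis of unit, either way round below 0.1 rad and angle between carousel's own z axis and vertical below 0.05 rad), for 0.2 s.
2. the latch is fully in (value of joint latch above 0.034 m), for 0.1 s.
At the end, for the whole second after the job is handed in: The carousel is down on its seat (within 2.5 mm, flat within 3 degrees, its x axis within 6 degrees of the unit's) and at rest, the latch is in (at least 34 of 36 mm) and its lock tab has sprung up again (within 2 mm) (all of step 1 and horizontal distance between carousel and unit below 0.004 m and value of joint latch above 0.034 m and value of joint lock_tab below 0.002 m and linear speed of carousel below 0.02 m/s); the robot touches nothing.
It fails at once if the carousel is lifted off the lugs by more than 15 mm (z of carousel in the frame of unit above 0.083 m).
It fails at once if a bystander is pushed more than 25 mm or tipped (distance of any of wash_bottle, stain_jar, beaker, slide_box, objective_case, petri_dish, brush from where it was at the start of the episode above 0.025 m or angle between any of wash_bottle, stain_jar, beaker, objective_case's own z axis and vertical above 0.5 rad).
It also fails if it takes over 61 s, if anything falls off the work surface, if the arm or the gripper's body presses on something with over 40 N, if the wrist force passes 120 N, or if a joint passes its speed limit or range.

## Working session

There is one attempt and no reset: what is moved stays moved. The work goes in short steps, Python scripts to look and compute and a tool call to move; the robot and the scene stay as the last step left them, time stands still between calls to the robot, and variables do not carry over. Pictures are saved under pics/ and viewed, and the job is handed in when it is done.

Besides the shell and the picture viewer there is one more tool, called after "Emit:" as name([rows], argument=value, ...), one row to a line, values as JSON. play_rows: Moves the arm, as the interface text tells. Its arguments: {"type":"object","properties":{"rows":{"type":"array","items":{"type":"array","items":{"type":"number"}}},"force":{"type":"number"}},"required":["rows"]}

```bash
ls; mkdir -p pics; python3 - <<'E'
from cell import *
import cv2
print(observe())
for n in("scene","top"):
    cv2.imwrite(f"pics/{n}0.png",get_image(n)); m=camera_model(n); print(n,m)
E
```

```text
pics
{'clock': 0.0, 'joints': array([-1.32459642,  0.43522679,  0.02498235,  1.57411318, -0.01160472,
        1.13402767, -0.0750995 ]), 'dq': array([-0.00129943,  0.00105558, -0.00055305, -0.00166162,  0.00031935,
       -0.00108509, -0.00010895]), 'joint_efforts': array([-3.70688440e-04, -6.67835212e+01,  9.85361896e-01, -3.14462543e+01,
       -6.04261877e-02,  4.28035890e-02,  1.89756834e-04]), 'position': array([0.21348357, 0.58684263, 0.22593652]), 'ee_rot': array([ 2.57241264e+00,  1.80157920e+00, -1.95537491e-03]), 'force': array([ 0.55661905, -0.05763767,  0.22533647]), 'ft_torque': array([ 0.06950748, -0.02506845,  0.01401594]), 'width': 1.002600598829621}
scene {'K': array([[528.72271157,   0.        , 283.16417361],
       [  0.        , 528.72271157, 208.92779355],
       [  0.        ,   0.        ,   1.        ]]), 'dist': array([-0.20980227,  0.        ,  0.        ,  0.        ,  0.        ]), 'R': array([[ 0.44951328,  0.89326327,  0.00430608],
       [ 0.5477314 , -0.27181827, -0.79126806],
       [-0.70564022,  0.35804408, -0.61145427]]), 't': array([-0.32990196, -0.22768131,  1.77188957])}
top {'K': array([[393.09489067,   0.        , 280.69823305],
       [  0.        , 393.09489067, 210.93676105],
       [  0.        ,   0.        ,   1.        ]]), 'dist': array([0.00503248, 0.        , 0.        , 0.        , 0.        ]), 'R': array([[-0.02803954, -0.99929687, -0.02489092],
       [-0.98437647,  0.03193394, -0.17315653],
       [ 0.17382964,  0.01964681, -0.98457974]]), 't': array([0.1065554 , 0.57798976, 0.92636852])}
```

```bash
python3 - <<'E'
import cv2
for n in("scene","top"):
    im=cv2.imread(f"pics/{n}0.png"); cv2.imwrite(f"pics/{n}0b.png",cv2.resize(im,(800,600),interpolation=cv2.INTER_CUBIC))
E
```

```text
(no output)
```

View pics/scene0b.png

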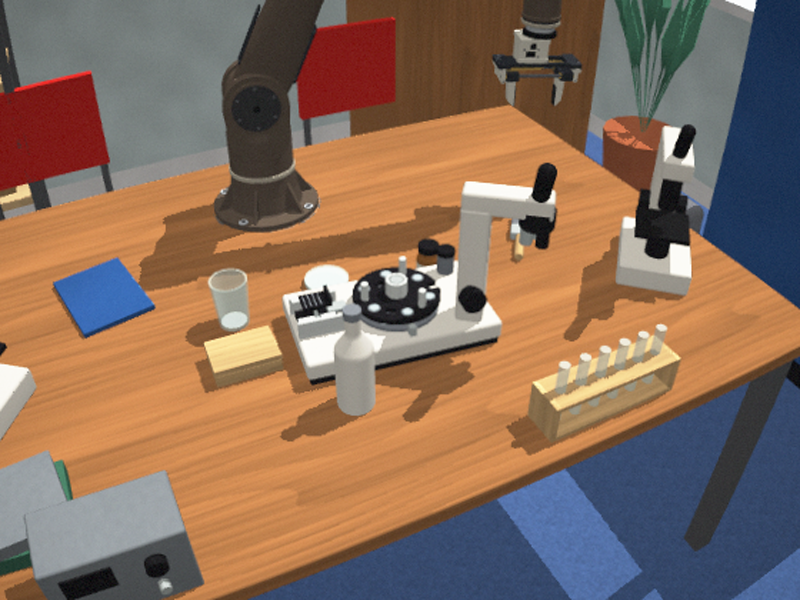

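View pics/top0b.png

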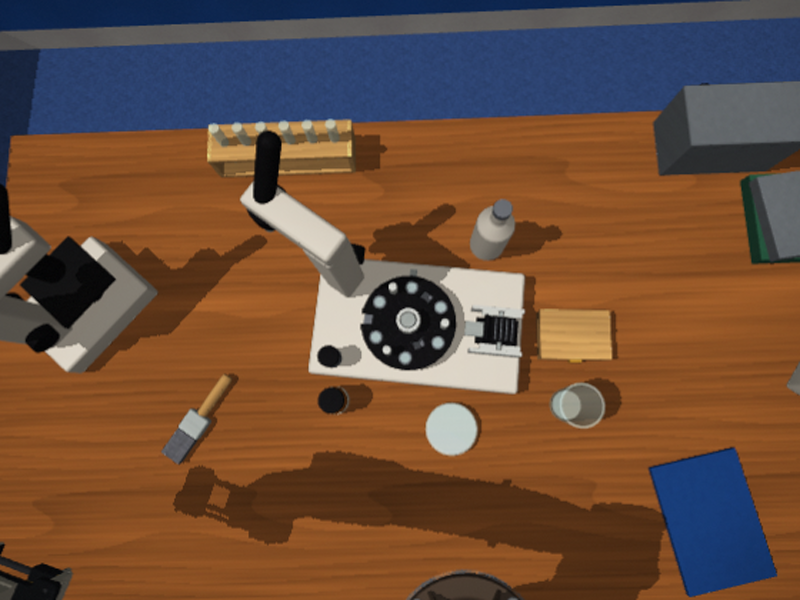

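```bash
python3 - <<'E'
import cv2
im=cv2.imread("pics/top0.png")
c=im[165:285,205:375]; cv2.imwrite("pics/topc.png",cv2.resize(c,None,fx=4.7,fy=4.7,interpolation=cv2.INTER_CUBIC))
im=cv2.imread("pics/scene0.png")
c=im[160:275,190:360]; cv2.imwrite("pics/scenec.png",cv2.resize(c,None,fx=4.7,fy=4.7,interpolation=cv2.INTER_CUBIC))
E
```

```text
(no output)
```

View pics/topc.png

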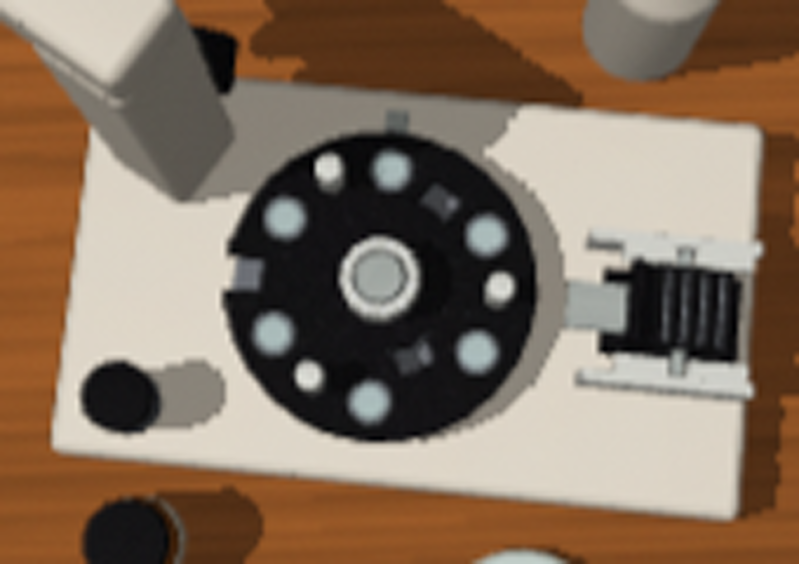

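View pics/scenec.png

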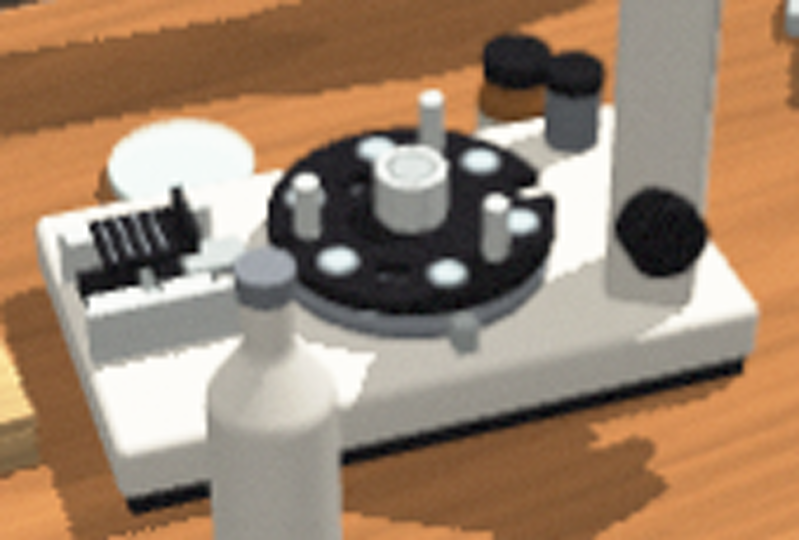

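```bash
cat > h.py <<'E'
import numpy as np, cv2
from cell import *
def px2w(n,uv,z):
    m=camera_model(n); p=cv2.undistortPoints(np.array([[uv]],float),m["K"],m["dist"])[0,0]
    R,t=m["R"],m["t"]; c=-R.T@t; d=R.T@np.array([*p,1]); return c+d*(z-c[2])/d[2]
def w2px(n,X):
    m=camera_model(n); return cv2.projectPoints(np.array([X],float),cv2.Rodrigues(m["R"])[0],m["t"],m["K"],m["dist"])[0][0,0]
E
python3 - <<'E'
from h import *
f=lambda x,y:((x+.5)/4.7+205-.5,(y+.5)/4.7+165-.5)
P={}
for k,(x,y,z) in dict(spindle=(380,277,.108),lugp=(397,110,.068),tip=(566,303,.077),c1=(762,125,.05),c2=(740,520,.05),c3=(50,450,.05),notch=(230,275,.078),p0=(310,372,.113),p1=(500,284,.113),p2=(328,163,.113),rib_c=(618,312,.112),discc=(380,285,.078)).items():
    P[k]=px2w("top",f(x,y),z); print(k,P[k].round(4))
s=P['spindle']
for k,v in P.items(): d=v-s; print(k,np.hypot(d[0],d[1]).round(4),np.degrees(np.arctan2(d[1],d[0])).round(1))
E
```

```text
spindle [0.5409 0.0777 0.108 ]
lugp [0.6349 0.0664 0.068 ]
tip [ 0.5289 -0.0165  0.077 ]
c1 [ 0.6244 -0.1274  0.05  ]
c2 [ 0.4176 -0.1025  0.05  ]
c3 [0.4637 0.2528 0.05  ]
notch [0.5486 0.1548 0.078 ]
p0 [0.4944 0.1132 0.113 ]
p1 [0.5348 0.0188 0.113 ]
p2 [0.5983 0.1018 0.113 ]
rib_c [ 0.5193 -0.0384  0.112 ]
discc [0.541  0.0781 0.078 ]
spindle 0.0 0.0
lugp 0.0947 -6.8
tip 0.0949 -97.2
c1 0.2214 -67.8
c2 0.2183 -124.4
c3 0.1913 113.8
notch 0.0775 84.3
p0 0.0586 142.6
p1 0.0592 -95.9
p2 0.0623 22.8
rib_c 0.1181 -100.5
discc 0.0004 66.3
```

```bash
python3 - <<'E'
from h import *
im=cv2.imread("pics/top0.png"); c=im[130:200,310:400]; cv2.imwrite("pics/bot.png",cv2.resize(c,None,fx=6,fy=6,interpolation=cv2.INTER_CUBIC))
print(px2w("top",(503*.7,208*.7),.2), px2w("top",(488*.7,245*.7),.02),px2w("top",(487*.7,258*.7),.0))
# scene-camera check of spindle & posts
f=lambda x,y:((x+.5)/4.7+190-.5,(y+.5)/4.7+160-.5)
for k,(x,y,z) in dict(sp=(413,168,.108),p0=(431,98,.113),p1=(306,184,.113),p2=(496,205,.113)).items(): print(k,px2w("scene",f(x,y),z).round(4))
E
```

```text
[ 0.69286899 -0.07197202  0.2       ] [ 0.68570338 -0.07191102  0.02      ] [ 0.66642823 -0.07155547  0.        ]
sp [0.5469 0.0774 0.108 ]
p0 [0.498  0.1127 0.113 ]
p1 [0.5406 0.0167 0.113 ]
p2 [0.6022 0.099  0.113 ]
```

View pics/bot.png

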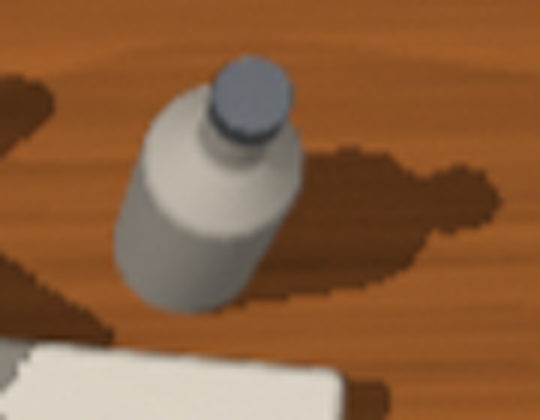

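```bash
cat >> h.py <<'E'
from scipy.spatial.transform import Rotation as Ro
def plan(target,yaw,n,step=None,maxmm=45,show=5):
    """rows toward target with tool x at world yaw(deg), pointing down"""
    o=observe(); p=np.array(o["position"]); R=Ro.from_rotvec(o["ee_rot"])
    y=np.radians(yaw); Rt=Ro.from_matrix(np.array([[np.cos(y),np.sin(y),0],[np.sin(y),-np.cos(y),0],[0,0,-1]]))
    tot=(R.inv()*Rt).as_rotvec(); dp=np.array(target)-p
    n=max(n,int(np.ceil(np.linalg.norm(dp)/(maxmm/1000))),int(np.ceil(np.degrees(np.linalg.norm(tot))/8.2)))
    print("pos",p.round(4),"x-yaw",np.degrees(np.arctan2(*R.as_matrix()[[1,0],0])).round(2),"F",np.round(o["force"],2),"w",round(o["width"],3),"t",round(o["clock"],2),"n",n)
    for k in range(min(n,show)):
        d=R.inv().apply(dp/n)/.15; r=tot/n/.5
        print([round(float(v),3) for v in [*d,*r]]); R=R*Ro.from_rotvec(tot/n)
E
python3 -c "
from h import *
plan([.36,.2,.227],-6,10,show=10)"
```

```text
pos [0.2135 0.5869 0.226 ] x-yaw 70.01 F [ 1.06  0.17 -0.22] w 0.998 t 0.1 n 10
[-0.209, 0.18, -0.0, 0.0, 0.0, 0.265]
[-0.183, 0.206, -0.0, 0.0, 0.0, 0.265]
[-0.155, 0.228, -0.0, 0.0, 0.0, 0.265]
[-0.123, 0.247, -0.0, 0.0, 0.0, 0.265]
[-0.089, 0.261, -0.0, 0.0, 0.0, 0.265]
[-0.054, 0.27, -0.001, 0.0, 0.0, 0.265]
[-0.018, 0.275, -0.001, 0.0, 0.0, 0.265]
[0.019, 0.275, -0.001, 0.0, 0.0, 0.265]
[0.055, 0.27, -0.001, 0.0, 0.0, 0.265]
[0.09, 0.261, -0.001, 0.0, 0.0, 0.265]
```

Emit:
play_rows([
  [-0.21, 0.18, 0, 0, 0, 0.265, 0.4],
  [-0.18, 0.21, 0, 0, 0, 0.265, 0.4],
  [-0.155, 0.23, 0, 0, 0, 0.265, 0.4],
  [-0.12, 0.25, 0, 0, 0, 0.265, 0.4],
  [-0.09, 0.26, 0, 0, 0, 0.265, 0.4],
], force=20)

```text
clock: 0.6
position: [0.2849, 0.3908, 0.2228]
ee_rot: [3.024, 0.846, -0.007]
force: [-0.1, -0.5, -0.2]
width: 0.616
```

```bash
python3 -c "
from h import *
plan([.36,.2,.227],-6,5)"
```

```text
pos [0.2849 0.3908 0.2228] x-yaw 31.27 F [-0.08 -0.46 -0.16] w 0.616 t 0.6 n 5
[-0.046, 0.269, -0.005, 0.001, 0.002, 0.26]
[-0.011, 0.273, -0.005, 0.001, 0.002, 0.26]
[0.024, 0.272, -0.006, 0.001, 0.002, 0.26]
[0.06, 0.267, -0.006, 0.001, 0.002, 0.26]
[0.094, 0.257, -0.006, 0.001, 0.002, 0.26]
```

Tracking is good.

Emit:
play_rows([
  [-0.045, 0.27, -0.005, 0, 0, 0.26, 0.4],
  [-0.01, 0.27, -0.005, 0, 0, 0.26, 0.4],
  [0.025, 0.27, -0.005, 0, 0, 0.26, 0.4],
  [0.06, 0.265, -0.005, 0, 0, 0.26, 0.4],
  [0.095, 0.255, -0.005, 0, 0, 0.26, 0.4],
])

```text
clock: 1.1
position: [0.359, 0.1915, 0.226]
ee_rot: [3.131, -0.206, -0.009]
force: [0.8, -0.1, -0.1]
width: 0.302
```

```bash
python3 -c "
from h import *
plan([.46,.02,.2],-6,5)"
```

```text
pos [0.359  0.1915 0.226 ] x-yaw -7.54 F [ 0.76 -0.11 -0.06] w 0.302 t 1.1 n 5
[0.164, 0.209, 0.035, 0.002, 0.002, -0.011]
[0.163, 0.21, 0.035, 0.002, 0.002, -0.011]
[0.161, 0.211, 0.035, 0.002, 0.002, -0.011]
[0.16, 0.212, 0.035, 0.002, 0.002, -0.011]
[0.159, 0.212, 0.035, 0.002, 0.002, -0.011]
```

Emit:
play_rows([
  [0.164, 0.21, 0.035, 0, 0, -0.01, 0.4],
  [0.163, 0.21, 0.035, 0, 0, -0.01, 0.4],
  [0.161, 0.21, 0.035, 0, 0, -0.01, 0.4],
  [0.16, 0.21, 0.035, 0, 0, -0.01, 0.4],
  [0.159, 0.21, 0.035, 0, 0, -0.01, 0.4],
])

```text
clock: 1.6
position: [0.4606, 0.0122, 0.1995]
ee_rot: [3.136, -0.173, -0.007]
force: [1.2, 1.4, 0.8]
width: 0.3
```

```bash
python3 -c "
from h import *
plan([.537,.018,.15],-6,4)"
```

```text
pos [0.4606 0.0122 0.1995] x-yaw -6.31 F [1.22 1.37 0.79] w 0.3 t 1.6 n 4
[0.126, -0.024, 0.082, 0.0, 0.002, -0.003]
[0.126, -0.023, 0.082, 0.0, 0.002, -0.003]
[0.126, -0.023, 0.082, 0.0, 0.002, -0.003]
[0.126, -0.023, 0.082, 0.0, 0.002, -0.003]
```

Emit:
play_rows([
  [0.126, -0.024, 0.082, 0, 0, 0, 0.4],
  [0.126, -0.023, 0.082, 0, 0, 0, 0.4],
  [0.126, -0.023, 0.082, 0, 0, 0, 0.4],
  [0.126, -0.023, 0.082, 0, 0, 0, 0.4],
  [0, 0, 0, 0, 0, 0, 0.4],
])

```text
clock: 2.1
position: [0.541, 0.0099, 0.1469]
ee_rot: [3.133, -0.188, -0.007]
force: [0.1, -0.2, 0.3]
width: 0.302
```

```bash
python3 - <<'E'
from h import *
plan([.537,.018,.086],-6,4)
a=get_image("top")
b=get_image("scene")
c=np.hstack([cv2.resize(a[165:285,245:375],(400,370),interpolation=cv2.INTER_CUBIC),cv2.resize(b[140:260,190:320],(400,370),interpolation=cv2.INTER_CUBIC)])
cv2.imwrite("pics/s1.png",c)
E
```

```text
pos [0.541  0.0099 0.1469] x-yaw -6.88 F [ 0.13 -0.22  0.26] w 0.302 t 2.1 n 4
[-0.008, -0.013, 0.102, 0.002, 0.002, -0.008]
[-0.008, -0.013, 0.102, 0.002, 0.002, -0.008]
[-0.008, -0.013, 0.102, 0.002, 0.002, -0.008]
[-0.008, -0.013, 0.102, 0.002, 0.002, -0.008]
```

View pics/s1.png

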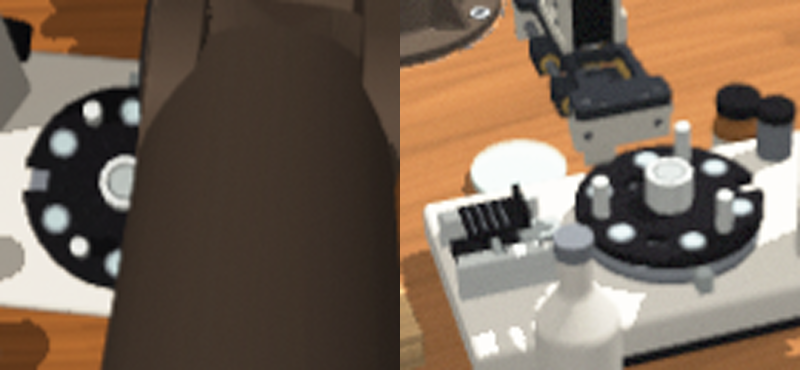

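Emit:
play_rows([
  [-0.016, -0.026, 0.06, 0, 0, -0.01, 0.4],
  [-0.01, -0.02, 0.06, 0, 0, -0.01, 0.4],
  [0, 0, 0, 0, 0, 0, 0.4],
])

```text
clock: 2.5
position: [0.5342, 0.0177, 0.1298]
ee_rot: [3.136, -0.172, -0.007]
force: [-0.4, 0.4, -0.5]
width: 0.301
```

```bash
python3 - <<'E'
from h import *
plan([.537,.018,.086],-6,4)
b=get_image("scene"); print(w2px("scene",observe()["position"]))
cv2.imwrite("pics/s2.png",cv2.resize(b[170:250,190:290],(800,640),interpolation=cv2.INTER_CUBIC)[:600])
E
```

```text
pos [0.5342 0.0177 0.1298] x-yaw -6.28 F [-0.39  0.42 -0.51] w 0.301 t 2.5 n 4
[0.005, -0.001, 0.073, 0.001, 0.002, -0.002]
[0.005, -0.001, 0.073, 0.001, 0.002, -0.002]
[0.005, -0.001, 0.073, 0.001, 0.002, -0.002]
[0.005, -0.001, 0.073, 0.001, 0.002, -0.002]
[253.81002567 191.81770057]
```

View pics/s2.png

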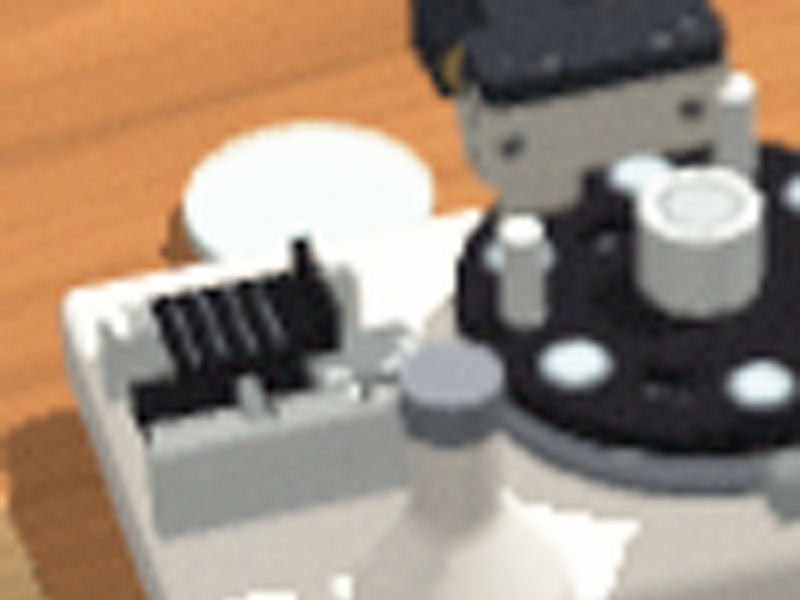

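Emit:
play_rows([
  [0.015, -0.002, 0.06, 0, 0, 0, 0.4],
  [0.008, 0, 0.06, 0, 0, 0, 0.4],
  [0.005, 0, 0.06, 0, 0, 0, 0.4],
  [0, 0, 0.06, 0, 0, 0, 0.4],
  [0, 0, 0, 0, 0, 0, 0.4],
])

```text
clock: 3.05
position: [0.5389, 0.0173, 0.0915]
ee_rot: [3.136, -0.172, -0.006]
force: [0.7, 0.1, 0.1]
width: 0.298
```

```bash
python3 - <<'E'
from h import *
plan([.538,.018,.086],-6,2)
b=get_image("scene")
cv2.imwrite("pics/s3.png",cv2.resize(b[170:250,190:290],(800,640),interpolation=cv2.INTER_CUBIC)[:600])
E
```

```text
pos [0.5389 0.0173 0.0915] x-yaw -6.29 F [0.75 0.13 0.15] w 0.298 t 3.05 n 2
[-0.003, -0.002, 0.018, 0.001, 0.003, -0.005]
[-0.003, -0.002, 0.018, 0.001, 0.003, -0.005]
```

View pics/s3.png

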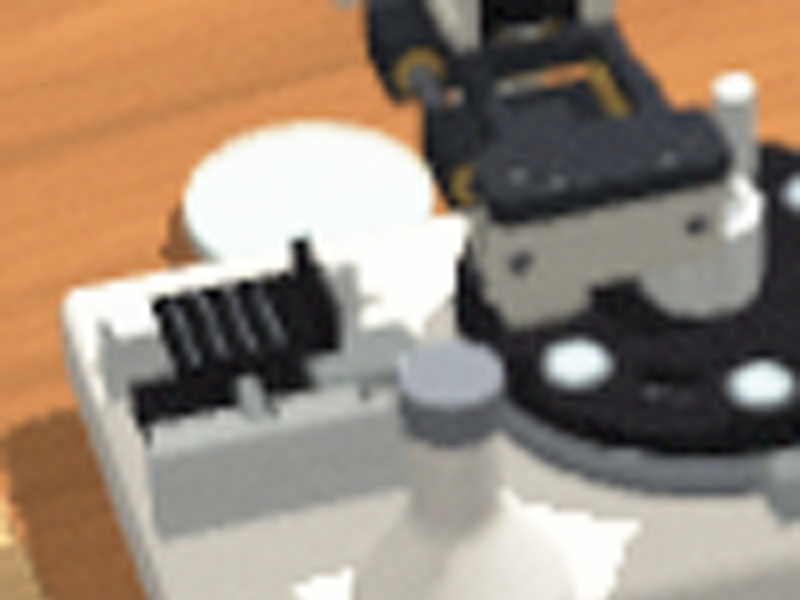

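```bash
cat >> h.py <<'E'
C=np.array([.543,.0776])
def arc(dth,n=5,z=.090,r=.060,off=96,C=C):
    o=observe(); p=np.array(o["position"]); R=Ro.from_rotvec(o["ee_rot"]); 
    d=p[:2]-C; th=np.degrees(np.arctan2(d[1],d[0])); 
    print("pos",p.round(4),"r",np.hypot(*d).round(4),"th",th.round(2),"yaw",np.degrees(np.arctan2(*R.as_matrix()[[1,0],0])).round(2),"F",np.round(o["force"],2),"tq",np.round(o["ft_torque"],2),"t",round(o["clock"],2))
    for k in range(1,n+1):
        a=np.radians(th+dth*k); f=min(1,k/3)
        q=np.array([*(C+(np.hypot(*d)*(1-f)+r*f)*np.array([np.cos(a),np.sin(a)])),p[2]*(1-f)+z*f] if k else 0)
        y0=np.arctan2(*R.as_matrix()[[1,0],0]); yt=a+np.radians(off); dy=(yt-y0+np.pi)%(2*np.pi)-np.pi
        lim=np.radians(max(abs(dth)+2,2)); dy=np.clip(dy,-lim,lim); y=y0+dy
        Rt=Ro.from_matrix(np.array([[np.cos(y),np.sin(y),0],[np.sin(y),-np.cos(y),0],[0,0,-1]]))
        if k==1: pp=p
        s=R.inv().apply(q-pp)/.15; rv=(R.inv()*Rt).as_rotvec()/.5
        print([round(float(v),3) for v in [*s,*rv]]); R=Rt; pp=q
E
python3 -c "
from h import *
arc(-4)"
```

```text
pos [0.5392 0.0173 0.092 ] r 0.0604 th -93.65 yaw -6.29 F [0.11 0.43 0.11] tq [-0.08  0.02  0.05] t 3.1
[-0.028, -0.001, 0.005, 0.001, 0.006, -0.162]
[-0.028, -0.005, 0.005, 0.0, 0.0, 0.14]
[-0.028, -0.005, 0.005, 0.0, 0.0, 0.14]
[-0.028, -0.004, 0.0, 0.0, 0.0, 0.14]
[-0.028, -0.004, 0.0, 0.0, 0.0, 0.14]
```

Emit:
play_rows([
  [-0.028, 0, 0.005, 0, 0.006, 0, 0.4],
  [-0.028, 0, 0.005, 0, 0, 0, 0.4],
  [-0.028, -0.003, 0.005, 0, 0, 0.13, 0.4],
  [-0.028, -0.005, 0, 0, 0, 0.14, 0.4],
  [-0.028, -0.005, 0, 0, 0, 0.14, 0.4],
])

```text
clock: 3.6
position: [0.5189, 0.022, 0.0909]
ee_rot: [-3.101, 0.503, -0.007]
force: [0.3, 1.0, -1.0]
width: 0.299
```

```bash
python3 -c "
from h import *
arc(-4)"
```

```text
pos [0.5189 0.022  0.0909] r 0.0606 th -113.42 yaw -18.44 F [ 0.32  1.03 -0.99] tq [-0.09 -0.12 -0.01] t 3.6
[-0.028, -0.005, 0.002, -0.002, -0.008, 0.104]
[-0.028, -0.005, 0.002, 0.0, 0.0, 0.14]
[-0.028, -0.005, 0.002, 0.0, 0.0, 0.14]
[-0.028, -0.004, 0.0, 0.0, 0.0, 0.14]
[-0.028, -0.004, 0.0, 0.0, 0.0, 0.14]
```

Emit:
play_rows([
  [-0.028, -0.005, 0.002, 0, 0, 0.14, 0.4],
  [-0.028, -0.005, 0.002, 0, 0, 0.14, 0.4],
  [-0.028, -0.005, 0.002, 0, 0, 0.14, 0.4],
  [-0.028, -0.005, 0, 0, 0, 0.14, 0.4],
  [-0.028, -0.005, 0, 0, 0, 0.14, 0.4],
])

```text
clock: 4.1
position: [0.5014, 0.0345, 0.0919]
ee_rot: [-2.954, 1.058, -0.014]
force: [1.0, -0.6, -1.2]
width: 0.298
```

```bash
python3 -c "
from h import *
arc(-4)
a=get_image('top')
b=get_image('scene')
c=np.hstack([cv2.resize(a[165:285,245:375],(400,370),interpolation=cv2.INTER_CUBIC),cv2.resize(b[140:260,190:320],(400,370),interpolation=cv2.INTER_CUBIC)])
cv2.imwrite('pics/s4.png',c)
"
```

```text
pos [0.5014 0.0345 0.0919] r 0.0599 th -133.98 yaw -39.42 F [ 1.04 -0.63 -1.16] tq [-0.31 -0.01  0.02] t 4.1
[-0.028, -0.003, 0.004, -0.013, -0.014, 0.09]
[-0.028, -0.004, 0.004, 0.0, 0.0, 0.14]
[-0.028, -0.004, 0.004, 0.0, 0.0, 0.14]
[-0.028, -0.004, 0.0, 0.0, 0.0, 0.14]
[-0.028, -0.004, 0.0, 0.0, 0.0, 0.14]
```

View pics/s4.png

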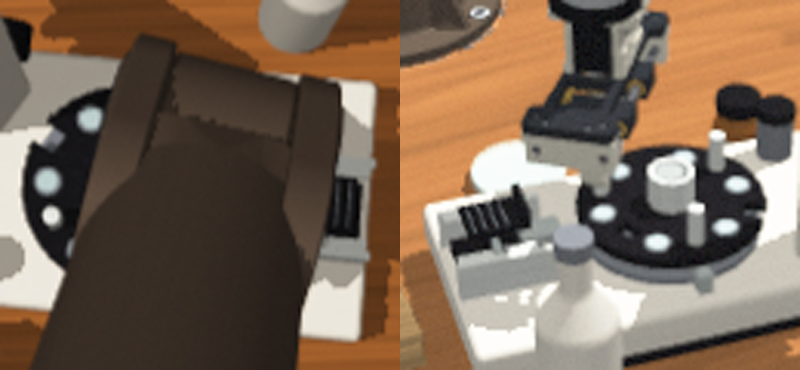

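Emit:
play_rows([
  [-0.028, -0.003, 0.004, -0.008, -0.008, 0.13, 0.4],
  [-0.028, -0.004, 0.004, 0, 0, 0.14, 0.4],
  [-0.028, -0.004, 0.004, 0, 0, 0.14, 0.4],
  [-0.028, -0.004, 0, 0, 0, 0.14, 0.4],
  [-0.028, -0.004, 0, 0, 0, 0.14, 0.4],
])

```text
clock: 4.7
position: [0.4912, 0.0493, 0.0921]
ee_rot: [-2.728, 1.549, -0.014]
force: [0.2, -1.4, -1.5]
width: 0.302
```

```bash
python3 -c "
from h import *
arc(-4)"
```

```text
pos [0.4912 0.0493 0.0921] r 0.059 th -151.32 yaw -59.18 F [ 0.24 -1.39 -1.47] tq [-0.49  0.12 -0.02] t 4.7
[-0.028, 0.0, 0.004, -0.016, -0.012, 0.005]
[-0.028, -0.002, 0.005, 0.0, 0.0, 0.14]
[-0.028, -0.002, 0.005, 0.0, 0.0, 0.14]
[-0.028, -0.004, 0.0, 0.0, 0.0, 0.14]
[-0.028, -0.004, 0.0, 0.0, 0.0, 0.14]
```

Emit:
play_rows([
  [-0.028, 0, 0.004, -0.01, -0.008, 0.09, 0.4],
  [-0.028, -0.002, 0.004, 0, 0, 0.14, 0.4],
  [-0.028, -0.002, 0.004, 0, 0, 0.14, 0.4],
  [-0.028, -0.004, 0, 0, 0, 0.14, 0.4],
  [-0.028, -0.004, 0, 0, 0, 0.14, 0.4],
])

```text
clock: 5.2
position: [0.4853, 0.0667, 0.0917]
ee_rot: [-2.438, 1.975, -0.01]
force: [-0.4, -1.7, -0.7]
width: 0.3
```

```bash
python3 -c "
from h import *
arc(-1.5)
a=get_image('top')
b=get_image('scene')
c=np.hstack([cv2.resize(a[165:285,245:375],(400,370),interpolation=cv2.INTER_CUBIC),cv2.resize(b[140:260,190:320],(400,370),interpolation=cv2.INTER_CUBIC)])
cv2.imwrite('pics/s5.png',c)
"
```

```text
pos [0.4853 0.0667 0.0917] r 0.0587 th -169.26 yaw -78.02 F [-0.38 -1.66 -0.74] tq [-0.41  0.33 -0.04] t 5.2
[-0.01, 0.002, 0.004, -0.013, -0.006, -0.114]
[-0.011, 0.002, 0.004, 0.0, 0.0, 0.052]
[-0.011, 0.002, 0.004, 0.0, 0.0, 0.052]
[-0.01, -0.001, 0.0, 0.0, 0.0, 0.052]
[-0.01, -0.001, 0.0, 0.0, 0.0, 0.052]
```

View pics/s5.png

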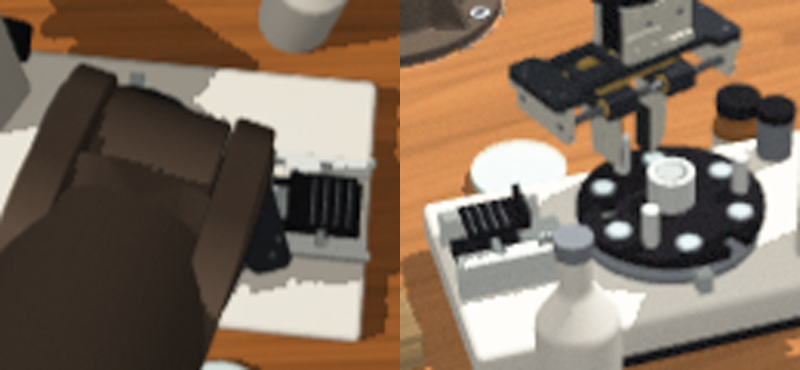

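Emit:
play_rows([
  [-0.019, 0, 0.004, -0.008, -0.004, 0, 0.4],
  [-0.019, 0.001, 0.004, 0, 0, 0.09, 0.4],
  [-0.019, 0.001, 0.004, 0, 0, 0.09, 0.4],
  [-0.019, -0.001, 0, 0, 0, 0.09, 0.4],
  [-0.019, -0.001, 0, 0, 0, 0.09, 0.4],
])

```text
clock: 5.8
position: [0.4841, 0.0794, 0.0907]
ee_rot: [-2.262, 2.176, -0.005]
force: [-1.0, -1.8, -1.1]
width: 0.302
```

```bash
python3 -c "
from h import *
arc(-1)
b=get_image('scene')
cv2.imwrite('pics/s6.png',cv2.resize(b[170:250,230:330],(800,640),interpolation=cv2.INTER_CUBIC)[:600])
"
```

```text
pos [0.4841 0.0794 0.0907] r 0.0589 th 178.26 yaw -87.8 F [-0.99 -1.83 -1.07] tq [-0.32  0.26 -0.01] t 5.8
[-0.007, 0.002, 0.002, -0.009, -0.001, -0.037]
[-0.007, 0.002, 0.002, 0.0, 0.0, 0.035]
[-0.007, 0.002, 0.002, 0.0, 0.0, 0.035]
[-0.007, -0.001, 0.0, 0.0, 0.0, 0.035]
[-0.007, -0.001, 0.0, -0.0, -0.0, 0.035]
```

View pics/s6.png

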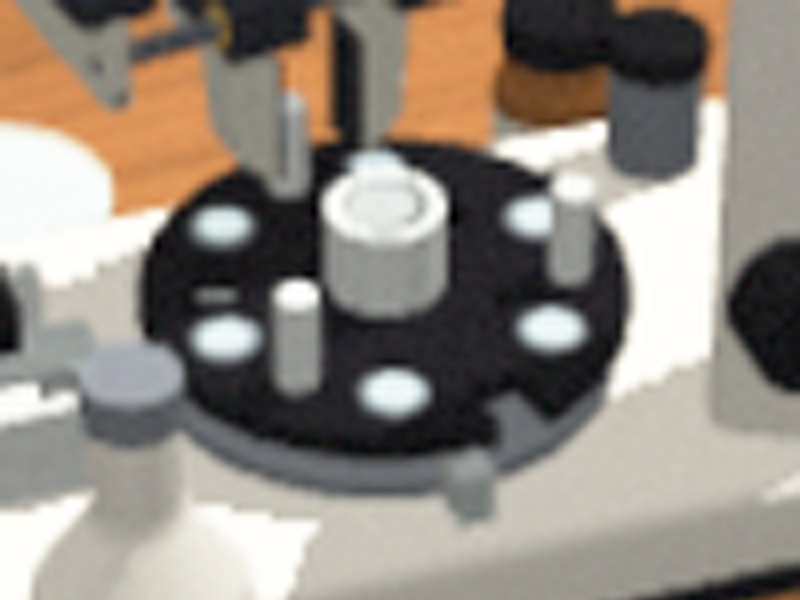

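Emit:
play_rows([
  [-0.012, 0, 0.002, -0.004, 0, 0, 0.4],
  [-0.012, 0.001, 0.002, 0, 0, 0.05, 0.4],
  [-0.012, 0.001, 0.002, 0, 0, 0.05, 0.4],
  [-0.012, 0, 0, 0, 0, 0.05, 0.4],
  [-0.012, 0, 0, 0, 0, 0.05, 0.4],
])

```text
clock: 6.35
position: [0.4842, 0.0886, 0.09]
ee_rot: [-2.147, 2.291, -0.003]
force: [-0.5, -0.8, -0.6]
width: 0.302
```

```bash
python3 -c "
from h import *
arc(-1)
b=get_image('scene')
cv2.imwrite('pics/s7.png',cv2.resize(b[170:250,230:330],(800,640),interpolation=cv2.INTER_CUBIC)[:600])
"
```

```text
pos [0.4842 0.0886 0.09  ] r 0.0598 th 169.37 yaw -93.71 F [-0.48 -0.81 -0.58] tq [-0.3   0.25 -0.02] t 6.35
[-0.007, -0.0, 0.0, -0.006, 0.0, 0.067]
[-0.007, -0.0, 0.0, 0.0, 0.0, 0.035]
[-0.007, -0.0, 0.0, 0.0, 0.0, 0.035]
[-0.007, -0.001, 0.0, 0.0, 0.0, 0.035]
[-0.007, -0.001, 0.0, 0.0, 0.0, 0.035]
```

View pics/s7.png

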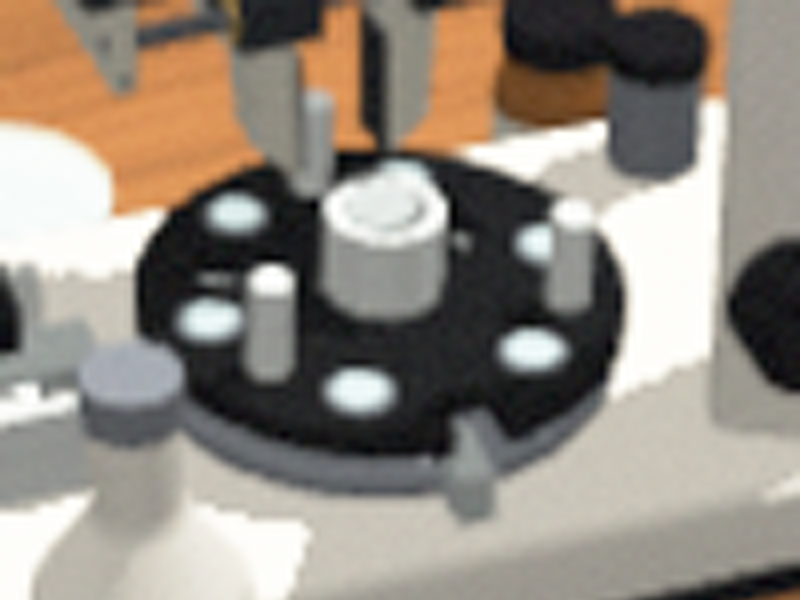

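Emit:
play_rows([
  [-0.006, 0, 0, 0, 0, 0.03, 0.4],
  [-0.006, 0, 0, 0, 0, 0.03, 0.4],
  [-0.005, 0, 0, 0, 0, 0.03, 0.4],
])

```text
clock: 6.7
position: [0.4842, 0.0925, 0.0897]
ee_rot: [-2.091, 2.342, -0.002]
force: [-0.4, -0.2, -0.4]
width: 0.302
```

```bash
python3 -c "
from h import *
arc(-1)
b=get_image('scene')
cv2.imwrite('pics/s8.png',cv2.resize(b[170:250,230:330],(800,640),interpolation=cv2.INTER_CUBIC)[:600])
"
```

```text
pos [0.4842 0.0925 0.0897] r 0.0606 th 165.8 yaw -96.49 F [-0.36 -0.18 -0.4 ] tq [-0.36  0.12  0.04] t 6.7
[-0.007, -0.002, -0.001, -0.004, 0.002, 0.095]
[-0.007, -0.002, -0.001, 0.0, 0.0, 0.035]
[-0.007, -0.002, -0.001, 0.0, 0.0, 0.035]
[-0.007, -0.001, 0.0, 0.0, 0.0, 0.035]
[-0.007, -0.001, 0.0, 0.0, 0.0, 0.035]
```

View pics/s8.png

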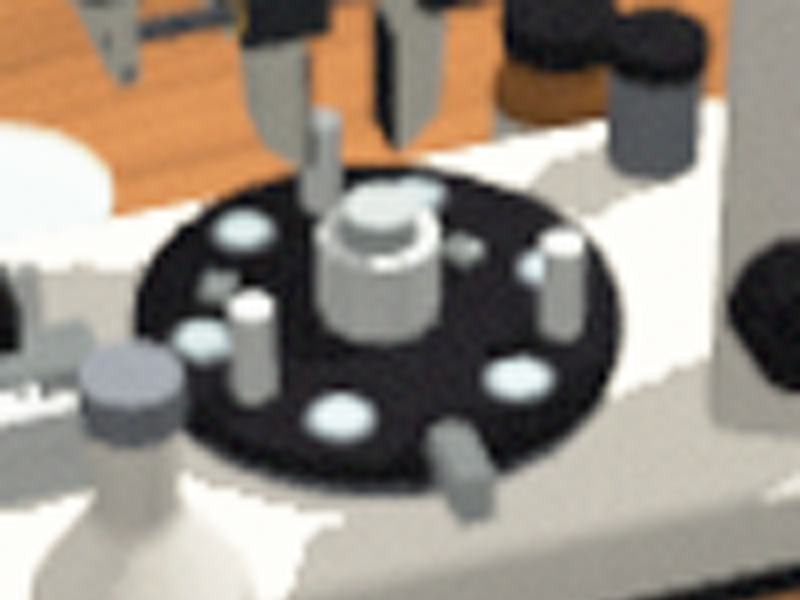

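Emit:
play_rows([
  [0.01, 0, -0.02, 0, 0, 0, 0.4],
  [0, 0, -0.2, 0, 0, 0, 0.4],
  [0, 0, -0.25, 0, 0, 0, 0.4],
  [0, 0, -0.2, 0, 0, 0, 0.4],
])

```text
clock: 7.15
position: [0.4811, 0.0902, 0.1905]
ee_rot: [2.086, -2.341, -0.002]
force: [0.3, 0.1, -0.6]
width: 0.303
```

```bash
python3 -c "
from h import *
u=np.radians(-7.2); ux=np.array([np.cos(u),np.sin(u)]); uy=np.array([-np.sin(u),np.cos(u)])
t=C-.143*uy; print(t)
plan([*(C-.143*uy),.17],-7.2,11,show=11)
b=get_image('scene')
cv2.imwrite('pics/s9.png',cv2.resize(b[150:250,200:330],(780,600),interpolation=cv2.INTER_CUBIC)[:600])
"
```

```text
[ 0.52507735 -0.0642724 ]
pos [0.4811 0.0902 0.1905] x-yaw -96.6 F [ 0.31  0.06 -0.59] w 0.303 t 7.15 n 11
[0.09, -0.037, 0.013, 0.001, 0.0, -0.284]
[0.094, -0.024, 0.013, 0.001, 0.0, -0.284]
[0.097, -0.011, 0.013, 0.001, 0.0, -0.284]
[0.097, 0.003, 0.013, 0.001, 0.0, -0.284]
[0.096, 0.017, 0.013, 0.001, 0.0, -0.284]
[0.092, 0.03, 0.013, 0.001, 0.0, -0.284]
[0.087, 0.043, 0.013, 0.001, 0.0, -0.284]
[0.08, 0.055, 0.013, 0.001, 0.0, -0.284]
[0.072, 0.066, 0.013, 0.001, 0.0, -0.284]
[0.062, 0.075, 0.013, 0.001, 0.0, -0.284]
[0.05, 0.083, 0.012, 0.001, 0.0, -0.284]
```

View pics/s9.png

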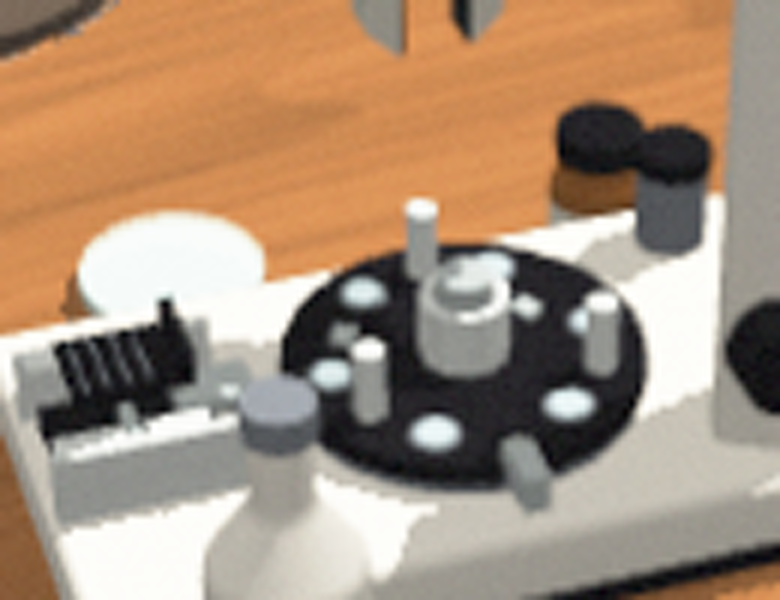

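Carousel is home and flat. It stays so after the fingers leave. Move to the latch with fingers shut.

Emit:
play_rows([
  [0.09, -0.037, 0.013, 0, 0, -0.284, 1],
  [0.094, -0.024, 0.013, 0, 0, -0.284, 1],
  [0.097, -0.011, 0.013, 0, 0, -0.284, 1],
  [0.097, 0.003, 0.013, 0, 0, -0.284, 1],
  [0.096, 0.017, 0.013, 0, 0, -0.284, 1],
])

```text
clock: 7.7
position: [0.5058, 0.0204, 0.1874]
ee_rot: [-2.794, 1.43, -0.004]
force: [-0.1, -0.6, 0.5]
width: 0.004
```

Emit:
play_rows([
  [0.092, 0.03, 0.013, 0, 0, -0.284, 1],
  [0.087, 0.043, 0.013, 0, 0, -0.284, 1],
  [0.08, 0.055, 0.013, 0, 0, -0.284, 1],
  [0.072, 0.066, 0.013, 0, 0, -0.284, 1],
  [0.062, 0.075, 0.013, 0, 0, -0.284, 1],
])

```text
clock: 8.2
position: [0.5291, -0.0524, 0.1783]
ee_rot: [-3.121, 0.323, -0.007]
force: [0.9, -0.0, -0.2]
width: 0.003
```

```bash
python3 -c "
from h import *
plan([.5251,-.0643,.14],-7.2,3)
"
```

```text
pos [ 0.5291 -0.0524  0.1783] x-yaw -11.83 F [ 0.93 -0.01 -0.23] w 0.003 t 8.2 n 3
[-0.004, 0.028, 0.085, -0.002, -0.003, -0.054]
[-0.004, 0.028, 0.085, -0.002, -0.003, -0.054]
[-0.005, 0.028, 0.085, -0.002, -0.003, -0.054]
```

Emit:
play_rows([
  [-0.004, 0.028, 0.085, 0, 0, -0.055, 1],
  [-0.004, 0.028, 0.085, 0, 0, -0.055, 1],
  [-0.004, 0.028, 0.07, 0, 0, -0.055, 1],
  [0, 0, 0, 0, 0, 0, 1],
])

```text
clock: 8.6
position: [0.5257, -0.069, 0.1424]
ee_rot: [-3.133, 0.188, -0.012]
force: [0.7, 1.0, 0.1]
width: 0.005
```

```bash
python3 -c "
from h import *
plan([.5251,-.0643,.12],-7.2,3)
a=get_image('top')
b=get_image('scene'); print(w2px('scene',observe()['position']))
c=np.hstack([cv2.resize(a[165:285,245:375],(400,370),interpolation=cv2.INTER_CUBIC),cv2.resize(b[160:260,190:290],(400,370),interpolation=cv2.INTER_CUBIC)])
cv2.imwrite('pics/s10.png',c)
"
```

```text
pos [ 0.5257 -0.069   0.1424] x-yaw -6.88 F [0.67 0.96 0.14] w 0.005 t 8.6 n 3
[-0.003, -0.01, 0.05, -0.002, -0.005, 0.004]
[-0.003, -0.01, 0.05, -0.002, -0.005, 0.004]
[-0.003, -0.01, 0.05, -0.002, -0.005, 0.004]
[220.31419856 194.97975763]
```

View pics/s10.png

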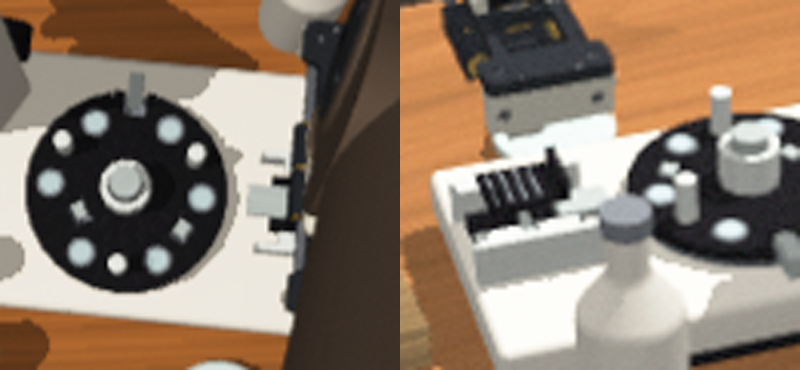

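Emit:
play_rows([
  [-0.003, -0.01, 0.09, 0, -0.005, 0, 1],
  [-0.002, 0, 0.09, 0, -0.005, 0, 1],
  [0, 0, 0.05, 0, 0, 0, 1],
  [0, 0, 0.0, 0, 0, 0, 1],
])

```text
clock: 9.1
position: [0.5274, -0.0651, 0.107]
ee_rot: [-3.132, 0.188, -0.009]
force: [0.0, 0.5, 0.3]
width: 0.004
```

```bash
python3 -c "
from h import *
plan([.5251,-.0643,.091],-7.2,2)
"
```

```text
pos [ 0.5274 -0.0651  0.107 ] x-yaw -6.87 F [0.02 0.52 0.31] w 0.004 t 9.1 n 2
[-0.008, -0.002, 0.053, -0.004, -0.005, 0.006]
[-0.008, -0.002, 0.053, -0.004, -0.005, 0.006]
```

Emit:
play_rows([
  [-0.008, 0, 0.035, 0, -0.005, 0, 1],
  [-0.004, 0, 0.035, 0, 0, 0, 1],
  [0, 0, 0.03, 0, 0, 0, 1],
  [0, 0, 0.02, 0, 0, 0, 1],
])

```text
clock: 9.5
position: [0.5268, -0.0655, 0.09]
ee_rot: [-3.131, 0.189, -0.008]
force: [-14.5, 1.8, 50.8]
width: 0.002
```

```bash
python3 -c "
from h import *
plan([.5251,-.0643,.091],-7.2,2)
"
```

```text
pos [ 0.5268 -0.0655  0.09  ] x-yaw -6.9 F [-14.48   1.78  50.8 ] w 0.002 t 9.5 n 2
[-0.006, -0.003, -0.003, -0.005, -0.005, 0.005]
[-0.006, -0.003, -0.003, -0.005, -0.005, 0.005]
```

Emit:
play_rows([
  [0, 0, -0.015, 0, 0, 0, 1],
  [0, 0, 0, 0, 0, 0, 1],
])

```text
clock: 9.7
position: [0.5266, -0.0652, 0.0936]
ee_rot: [-3.129, 0.19, -0.009]
force: [-2.2, 0.3, 5.1]
width: 0.008
```

```bash
python3 -c "
from h import *
plan([.5251,-.0643,.091],-7.2,2)
"
```

```text
pos [ 0.5266 -0.0652  0.0936] x-yaw -6.94 F [-2.15  0.35  5.06] w 0.008 t 9.7 n 2
[-0.005, -0.002, 0.009, -0.008, -0.005, 0.005]
[-0.005, -0.002, 0.009, -0.008, -0.005, 0.005]
```

Emit:
play_rows([
  [-0.003, -0.035, 0.004, 0, 0, 0, 1],
  [0, -0.035, 0.003, 0, 0, 0, 1],
])

```text
clock: 9.9
position: [0.5278, -0.0561, 0.0935]
ee_rot: [-3.129, 0.193, -0.012]
force: [-2.3, 0.2, 4.9]
width: 0.007
```

```bash
python3 -c "
from h import *
plan([.5296,-.0286,.0925],-7.2,5)
"
```

```text
pos [ 0.5278 -0.0561  0.0935] x-yaw -7.07 F [-2.28  0.19  4.9 ] w 0.007 t 9.9 n 5
[-0.002, -0.037, 0.002, -0.003, -0.003, 0.001]
[-0.002, -0.037, 0.001, -0.003, -0.003, 0.001]
[-0.002, -0.037, 0.001, -0.003, -0.003, 0.001]
[-0.002, -0.037, 0.001, -0.003, -0.003, 0.001]
[-0.002, -0.037, 0.001, -0.003, -0.003, 0.001]
```

Emit:
play_rows([
  [-0.002, -0.037, 0.003, 0, 0, 0, 1],
  [-0.002, -0.037, 0.002, 0, 0, 0, 1],
  [-0.002, -0.037, 0.002, 0, 0, 0, 1],
])

```text
clock: 10.2
position: [0.5298, -0.0397, 0.093]
ee_rot: [-3.129, 0.195, -0.015]
force: [-1.2, -0.3, 5.3]
width: 0.003
```

```bash
python3 -c "
from h import *
plan([.5296,-.0256,.093],-7.2,3)
a=get_image('top')
b=get_image('scene')
c=np.hstack([cv2.resize(a[165:285,245:375],(400,370),interpolation=cv2.INTER_CUBIC),cv2.resize(b[160:260,190:290],(400,370),interpolation=cv2.INTER_CUBIC)])
cv2.imwrite('pics/s11.png',c)
"
```

```text
pos [ 0.5298 -0.0397  0.093 ] x-yaw -7.13 F [-1.23 -0.33  5.28] w 0.003 t 10.2 n 3
[-0.004, -0.031, 0.0, -0.004, -0.006, 0.001]
[-0.004, -0.031, 0.0, -0.004, -0.006, 0.001]
[-0.004, -0.031, 0.0, -0.004, -0.006, 0.001]
```

View pics/s11.png

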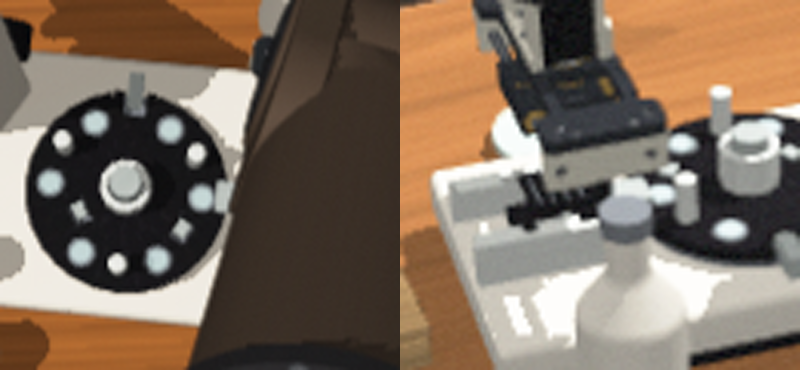

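The latch is sliding in, with the tongue now over the disc edge. Continue.

Emit:
play_rows([
  [-0.002, -0.035, 0.002, 0, -0.004, 0, 1],
  [-0.002, -0.035, 0.002, 0, 0, 0, 1],
  [-0.002, -0.035, 0.002, 0, 0, 0, 1],
])

```text
clock: 10.6
position: [0.5318, -0.0264, 0.0927]
ee_rot: [-3.133, 0.197, -0.016]
force: [-4.5, -21.9, 5.4]
width: 0.008
```

```bash
python3 -c "
from h import *
plan([.5306,-.0226,.093],-7.2,3)
"
```

```text
pos [ 0.5318 -0.0264  0.0927] x-yaw -7.21 F [ -4.48 -21.87   5.39] w 0.008 t 10.6 n 3
[-0.004, -0.008, -0.001, -0.002, -0.007, -0.0]
[-0.004, -0.008, -0.001, -0.002, -0.007, -0.0]
[-0.004, -0.008, -0.001, -0.002, -0.007, -0.0]
```

Emit:
play_rows([
  [0, -0.004, 0, 0, 0, 0, 1],
  [0, -0.003, -0.05, 0, 0, 0, 1],
  [0, 0, -0.05, 0, 0, 0, 1],
  [0, 0.01, -0.1, 0, 0, 0, 1],
])

```text
clock: 11.0
position: [0.5301, -0.0281, 0.1226]
ee_rot: [3.134, -0.2, 0.011]
force: [-0.3, -1.7, 0.3]
width: 0.005
```

```bash
python3 -c "
from h import *
plan([.5306,-.0226,.093],-7.2,3)
"
```

```text
pos [ 0.5301 -0.0281  0.1226] x-yaw -7.28 F [-0.33 -1.7   0.28] w 0.005 t 11.0 n 3
[-0.001, -0.012, 0.066, 0.0, -0.005, -0.001]
[-0.001, -0.012, 0.066, 0.0, -0.005, -0.001]
[-0.001, -0.012, 0.066, 0.0, -0.005, -0.001]
```

Now retreat up and back to clear the view (toward the robot, −x, away from the bottle).

Emit:
play_rows([
  [0, 0, -0.2, 0, 0, 0, 1],
  [0, 0, -0.25, 0, 0, 0, 1],
  [-0.2, 0.1, -0.2, 0, 0, 0, 1],
  [-0.3, 0.2, 0, 0, 0, 0, 1],
  [-0.3, 0.2, 0, 0, 0, 0, 1],
])

```text
clock: 11.5
position: [0.4057, -0.0827, 0.2254]
ee_rot: [3.135, -0.184, 0.017]
force: [0.1, -1.2, 1.7]
width: 0.004
```

Emit:
play_rows([
  [0, 0.3, 0, 0, 0, 0, 1],
  [0, 0.3, 0, 0, 0, 0, 1],
  [0, 0.3, 0, 0, 0, 0, 1],
  [0, 0.3, 0, 0, 0, 0, 1],
  [0, 0, 0, 0, 0, 0, 1],
])

```text
clock: 12.0
position: [0.3778, -0.2655, 0.2275]
ee_rot: [-3.126, 0.175, -0.027]
force: [0.0, -0.2, 0.2]
width: 0.004
```

```bash
python3 -c "
from h import *
o=observe();print(o['position'],o['force'],o['clock'])
a=get_image('top')
b=get_image('scene')
cv2.imwrite('pics/f1.png',a);cv2.imwrite('pics/f2.png',cv2.resize(b[160:260,190:330],(800,571),interpolation=cv2.INTER_CUBIC))
cv2.imwrite('pics/f3.png',cv2.resize(a[165:285,245:375],(650,600),interpolation=cv2.INTER_CUBIC))
f=lambda x,y:((x+.5)/4.7+205-.5,(y+.5)/4.7+165-.5)
"
```

```text
[ 0.37776103 -0.26546381  0.22754498] [ 0.00605793 -0.16314165  0.24338807] 12.0
```

View pics/f1.png

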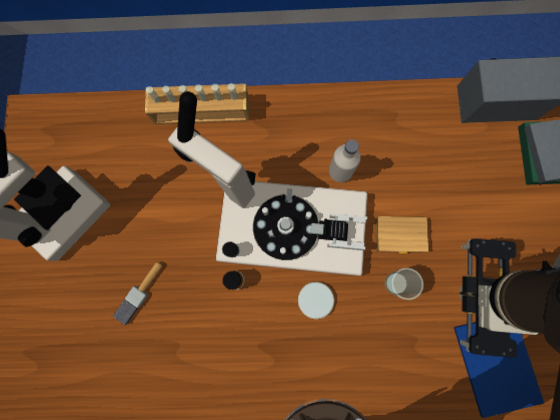

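View pics/f2.png

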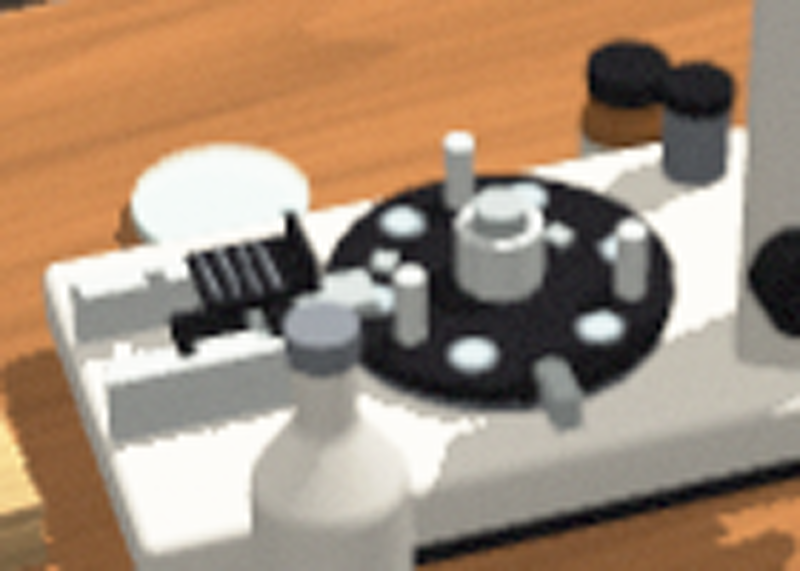

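View pics/f3.png

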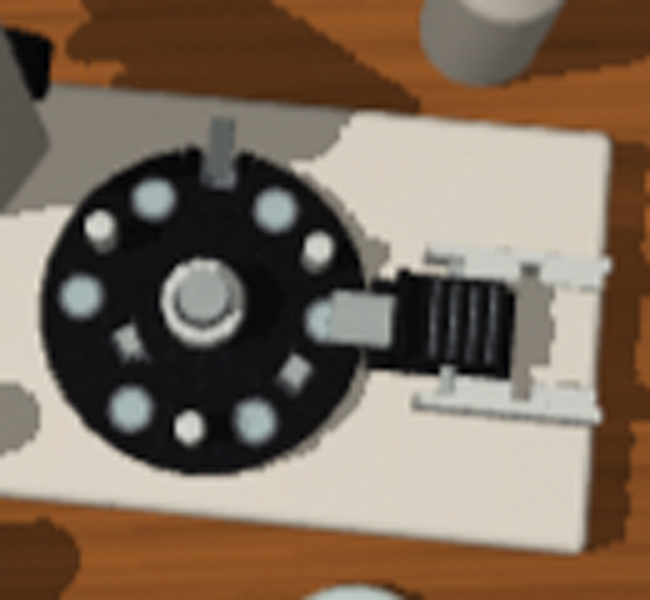

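```bash
python3 -c "
from h import *
f=lambda x,y:((x+.5)/5+245-.5,(y+.5)/5+165-.5)
s=px2w('top',f(203,294),.108)
for k,(x,y,z) in dict(tip=(329,317,.077),p0=(319,245,.101),p1=(189,425,.101),p2=(99,224,.101)).items():
  d=px2w('top',f(x,y),z)-s; print(k,np.hypot(*d[:2]).round(4),np.degrees(np.arctan2(d[1],d[0])).round(1))
b=get_image('scene'); cv2.imwrite('pics/l.png',cv2.resize(b[180:245,195:270],(750,650)[:2],interpolation=cv2.INTER_CUBIC)[:600])
a=cv2.imread('pics/scene0.png'); cv2.imwrite('pics/l0.png',cv2.resize(a[180:245,195:270],(750,650)[:2],interpolation=cv2.INTER_CUBIC)[:600])
# latch/tab predicted heights in the scene picture
uy=np.array([np.sin(np.radians(7.2)),np.cos(np.radians(7.2))]); ux=np.array([uy[1],-uy[0]])
Cs=np.array([.5469,.0774])
for n,c0 in(('open',-.153),('in',-.117)):
  for z in(.1,.092):
    print(n,z,[((w2px('scene',[*(Cs+uy*(c0+.023)+ux*sx),z+.012])-[194.5,179.5])*10).round(0) for sx in(-.021,.021)])
"
```

```text
tip 0.0604 -98.2
p0 0.0597 -67.8
p1 0.0607 172.0
p2 0.0602 53.3
open 0.1 [array([314., 200.]), array([357., 296.])]
open 0.092 [array([316., 225.]), array([359., 322.])]
in 0.1 [array([452., 172.]), array([498., 267.])]
in 0.092 [array([453., 197.]), array([499., 293.])]
```

View pics/l.png

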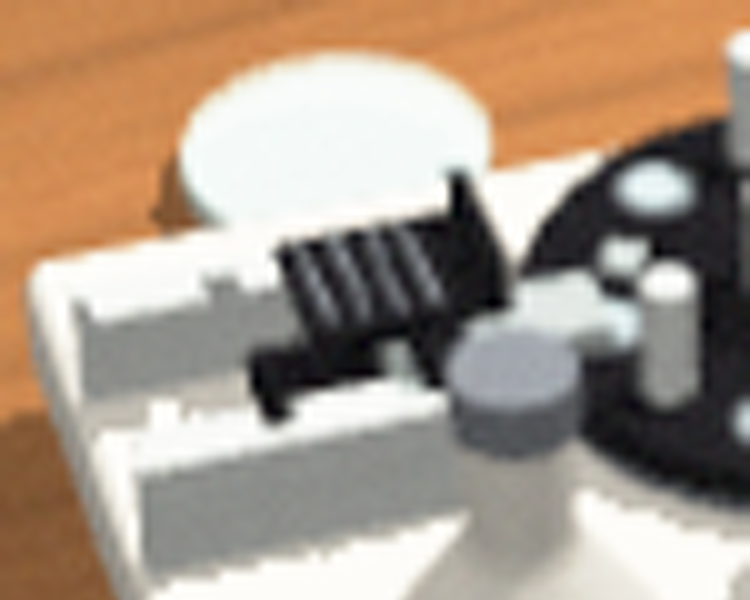

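View pics/l0.png

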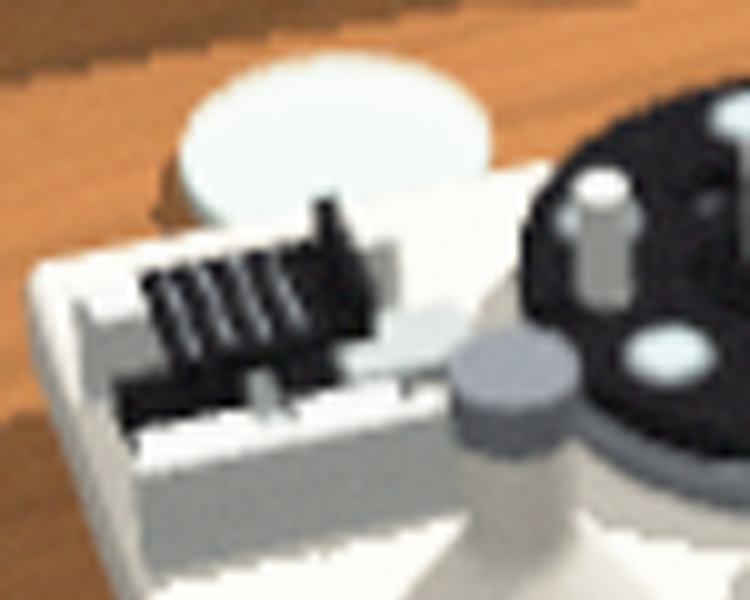

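```bash
python3 -c "
from cell import *
print(sign_off())"
```

```text
the job is handed in; nothing more can be done
None
```

The carousel is home on the spindle and the latch is fully in and locked. I handed the job in at about 12 s on the robot's clock. sign_off gave no verdict, so this rests on my own last pictures.

**What I did:** I straddled post1 with the part-closed fingers and turned the carousel about 90° clockwise, without lifting it, until it dropped over the lugs. I then pressed the lock tab with shut fingers, slid the latch to its stop against the rib, lifted off and moved clear.

**Last checks:**
- **Carousel:** the spindle stands above the hub and the pointer lug is in the notch. The posts put its angle at about −7.5°, against about −7.2° for the unit.
- **Latch:** the tongue tip measures 60.4 mm from the axis, where 60 mm is fully in.
- **Lock tab:** the rib's top sits where I predicted for "in" with the tab up, and 8 mm lower would have shown clearly.
- **Bystanders:** they look unmoved in the pictures; I did not measure them.
- **Robot:** the arm is well clear, with the wrist force near zero.

**What disagreed or went roughly:**
- The two cameras differed by about 5 mm in x on the spindle, so I used a value between them.
- I pressed the tab too hard at first: the fingertips reached about 51 N, which I backed off to about 5 N before sliding.
- The latch met its end stop with about 22 N.

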